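Load a swatch board under the sprung guard of the bench hole punch

ROBOT

A 7-joint arm with a two-finger parallel gripper is mounted at the origin on the work surface. World frame = base frame: x ahead of the robot, y to its left, z up, the work surface at z = 0. Lengths are in m, angles in rad, forces in N, time in s.
With the tool pointing down it reaches from about 0.425 to 0.825 m from the base axis. Payload 3.6 kg.
Tool frame: the origin (TCP) lies between the finger pads; the fingertips stand r.tcp_to_tips ahead of it and the grasp point (between the pads) lies 2 mm behind it (r.tcp_to_tips is the distance from the TCP to the fingertips, in m); x points along the fingers, z is the direction in which the jaws open and shut, and the axes are right-handed (so a half turn about x gives the same grasp; the last joint's range is limited). The gripper opens to 85 mm and grips with 20 to 120 N. Pads are 22 mm wide; open, the fingers measure 114 mm over their backs; the gripper's body (76 mm by 85 mm) begins 54 mm behind the grasp point. The pads swing forward as they close: fully open they stand 13 mm farther back than shut.
Start: joints at [-1.179, 0.615, -0.013, 1.423, 0.008, 1.103, -0.04], TCP at [0.264, 0.594, 0.212] pointing down, gripper open.
Joint ranges: [-3.12, 3.12], [-0.3, 2.06], [-1.34, 1.32], [0.26, 2.42], [-1.36, 4.5], [0.01, 1.98], [-2.84, 2.84]. Speed limits (rad/s): [2.79, 2.79, 3.14, 3.14, 3.14, 3.14, 3.14].

INTERFACE

Orientations are given as a rotation vector (axis times angle).
In Python, from bench import r gives the robot as it stands. The module is installed in compiled form; this text tells all that it offers.
- The arm moves only by the tool drive_tool, never from a script. Its argument "motion" is a list of rows, each a list of 2 entries, a list of its own where there are three numbers: the shift along the tool's x, y, z in mm, then the turn about the tool's x in degrees. In form: [[[dx, dy, dz], roll], ...]. A call has 1 to 10 rows; each row shifts and turns the commanded pose from where the row before left it, along the tool's axes as they then stand; what a row does not reach is not made up. A row lasts 1/8 s, in which the tool goes at most 62.5 mm and 10.7 degrees, less where a joint would pass 70% of its speed; a pose out of reach is approached as far as the arm can. A call with a gripper value outside its range is refused whole. "fingers" is the closure, from 0 (fully open) to 1 (shut), set as the call begins (left out, the last holds). The fingers move at their own pace and stop on an object; "force" is the grip in N (left out, the last holds). Time passes only in rows, so rows that do not move let the fingers close. It gives the time, the measured TCP pose, the force and the opening at its end, in the units of the state.
- r.get_state(): the state, without advancing time (a new reading comes with each control period).
- r.grab_frame(name): name is "scene" or "top" or "wrist"; returns a dict with "image" (480x640x3 uint8, blue, green, red), "range_z" (480x640 float32, m along the optical axis (not along the pixel's ray), 0 where there is no reading), "fx", "fy", "cx", "cy" (pixels), "position" and "orientation" of the camera in the world. Camera axes: x right, y up, looking along -z (the intrinsics and any distortion apply to the point x, -y, -z); pixel columns grow to the right and rows downward; lengths in m; the calibration is good to about 2 mm. A picture is of the moment at which its call begins.
- r.finish_job(): hands the job in, once; it reports no verdict.
The state is a dict: "clock": time; "joint_pos": joint angles; "joint_velocities": joint speeds; "effort": joint torques, N m; "eef_pos": TCP position; "orientation": TCP orientation; "ft_force": force on the tool from outside, world axes, zero at the start; "wrist_torque": the same for the moment, N m; "grip_width": finger opening in m.
Only numpy, scipy, OpenCV 4.12 (cv2) and the standard library are available. Lean on these libraries where they do the work, as an engineer would, in place of code of your own. Each camera call takes 0.05 s, during which the arm holds its last target. There are 200 camera calls.

TASK

Load the swatch board into the bench hole punch, ready for its hanging hole: feed it flat along the steel bed, cropped end first, pushing in past the sprung guard flap, and slide it on until that end butts squarely against the back stop inside. Feel for the stop and come up to it gently, without forcing anything or shoving the stop off its setting; then let go and leave the board lying flat on the bed with the guard resting on it. Leave the thread cone, the glass and the pin tin where they stand.

Things in the scene. Friction and masses are not known exactly. Their poses are not given: they have to be found in the camera images.
- board_mid (a point): Centre (half-way up) of the loose swatch board: a flat stiff hardboard strip 220 mm long, 56 mm wide, 12 mm thick, about 120 g (it varies), lying on the table, a linen panel on its upper face. Its x axis runs along its length towards the cropped end (two corners cut off by 10 mm at 45 degrees); the other end is square. z is up.
- board_nose (a point): Middle of the board's cropped end face, half-way up its thickness: 110 mm from board_mid along its x axis. Same axes as board_mid.
- punch: The bench hole punch: a grey metal machine fixed to the table, 350 mm long with its feed bed, 125 mm wide, hand lever at the back up to 265 mm. Origin on the table below the mouth, on the centre line. x is the feed direction into the machine, y across, z up. Housing from x = 8 mm inwards, top 106 mm above the table; ram guide and frame arm (to 156 mm) from x = 33 mm.
- punch_mouth (a point): On top of the level steel feed bed at the mouth, centre line, 36 mm above the table; axes as the punch. The bed starts at x = -170 mm, its front edge turned down. Up to x = -20 mm it is a free tongue 40 mm wide, 10 mm thick (foot at -155), so a board overhangs it 8 mm each side; farther in, a base casting 125 mm wide lies below it, top 8 mm below the bed.
- punch_channel (a point): Centre line of the channel, bed level, 20 mm past the mouth; axes as the punch. Between the cheeks it is 58.5 mm wide. Two flared steel guides, standing 18 mm above the bed, lead in: 75 mm apart at their front ends (28 mm before the mouth), narrowing to 58.5 mm at 6 mm past the mouth. The housing roofs it 40 mm above the bed.
- punch_clamp (a point): Black clamp screw on the rear face of the punch. It holds the back stop, a steel block 46 mm wide, 18 mm high, on the bed across the channel, hidden in the housing. The stop's face was set by the last user somewhere from 36 to 61 mm past the mouth; where is not known and must be felt. Hard rubber face; light clamp: keep the push on it under 20 N.
- guard (a joint): Angle (rad) of the sprung guard, a metal flap 54 mm wide hanging across the mouth, hinged 34.5 mm above the bed, 4.5 mm past the mouth; smooth rolled lower edge 4 mm above the bed. 0 = shut, grows as it swings inward (to 1.25). Spring: 0.12 N m shut, plus 0.11 N m per rad. A board pushed in meets 3 to 10 N as it lifts the flap, then 5 to 10 N of drag under it (about 0.7 rad).
- cone: Bystander: upright cone of cream thread, 66 mm wide, 118 mm high; origin at the middle of its foot.
- glass: Bystander: empty clear drinking glass, 72 mm wide, 95 mm high; origin at the middle of its foot.
- tin: Bystander: round steel pin tin with lid, 75 mm wide, 32 mm high; origin at the middle of its foot.
Not all that is in view belongs to the job. There is more than one size of the part that bears board_mid; the job needs the middle-sized.

How it is judged:
By the outcome, as a careful person would: the job done as asked, in the order asked, and still so for the second after the job is handed in, with the robot touching nothing.
It also fails if it takes over 48 s, if anything falls off the work surface, if the arm or the gripper's body presses on something with over 40 N, if the wrist force passes 120 N, or if a joint passes its speed limit or range.

## Working session

There is one attempt and no reset: what is moved stays moved. The work goes in short steps, Python scripts to look and compute and a tool call to move; the robot and the scene stay as the last step left them, time stands still between calls to the robot, and variables do not carry over. Pictures are saved under pics/ and viewed, about 8 in all and at most 12, crops included, and the job is handed in when it is done.

Besides the shell and the picture viewer there is one more tool, called after ">>>" by a JSON object that holds its "method" and its "body", one argument or row to a line. drive_tool: Moves the arm, as the interface text tells. Its arguments: {"type":"object","properties":{"motion":{"type":"array"},"fingers":{"type":"number"},"force":{"type":"number"}},"required":["motion"]}

```bash
mkdir -p pics
cat > h.py <<'E'
import numpy as np, cv2
from bench import r
from scipy.spatial.transform import Rotation as R
def rot(o):
    o=np.array(o,float)
    return o if o.shape==(3,3) else (R.from_quat(o).as_matrix() if o.size==4 else R.from_rotvec(o).as_matrix())
def world(f):
    z=f["range_z"]; v,u=np.mgrid[:480,:640]
    p=np.stack([(u-f["cx"])/f["fx"]*z,-(v-f["cy"])/f["fy"]*z,-z],-1)
    w=p@rot(f["orientation"]).T+np.array(f["position"]); w[z==0]=np.nan
    return w
def grab(n,save=None):
    f=r.grab_frame(n)
    if save: cv2.imwrite("pics/"+save,f["image"])
    return f,world(f)
E
python3 - <<'E'
from h import *
for n in("scene","top"):
    f,w=grab(n,n+"1.png"); np.savez(n+"1.npz",w=w,im=f["image"]); print({k:f[k] for k in f if k not in("image","range_z")})
cv2.imwrite("pics/both.png",cv2.resize(np.vstack([cv2.imread("pics/scene1.png"),cv2.imread("pics/top1.png")]),(400,600)))
s=r.get_state(); print(s, r.tcp_to_tips)
E
```

```text
{'fx': 448.9079861456116, 'fy': 448.9079861456116, 'cx': 313.1655269385327, 'cy': 245.98430735170422, 'position': array([1.02252095, 0.40904152, 0.80087815]), 'orientation': array([0.41830148, 0.79684753, 2.11145935])}
{'fx': 562.0886531752631, 'fy': 562.0886531752631, 'cx': 320.7098338079408, 'cy': 238.5977632787685, 'position': array([0.29888884, 0.00800712, 1.14007853]), 'orientation': array([ 0.16637477, -0.15100566, -1.45546126])}
{'clock': 0.1, 'joint_pos': array([-1.17850716,  0.61586148, -0.01265787,  1.42474609,  0.00812167,
        1.10337172, -0.04042368]), 'joint_velocities': array([ 0.00012323, -0.00198092, -0.00109829, -0.00441133,  0.00234268,
       -0.00117768, -0.00078355]), 'effort': array([ 1.01429421e-03, -4.70382857e+01,  2.60210484e-01, -1.71571130e+01,
        1.00701136e-02,  5.92277676e-03, -7.83258940e-06]), 'eef_pos': array([0.26400458, 0.59317655, 0.21142614]), 'orientation': array([-0.89680865,  1.38066235,  0.89468224]), 'ft_force': array([0.13183316, 0.28936634, 0.0036454 ]), 'wrist_torque': array([ 0.04272876,  0.00725739, -0.04687123]), 'grip_width': 0.08515373433451365} 0.017
```

View pics/top1.png

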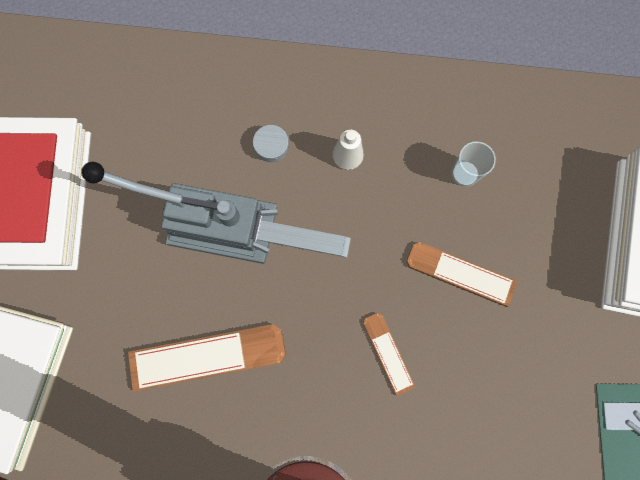

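View pics/scene1.png

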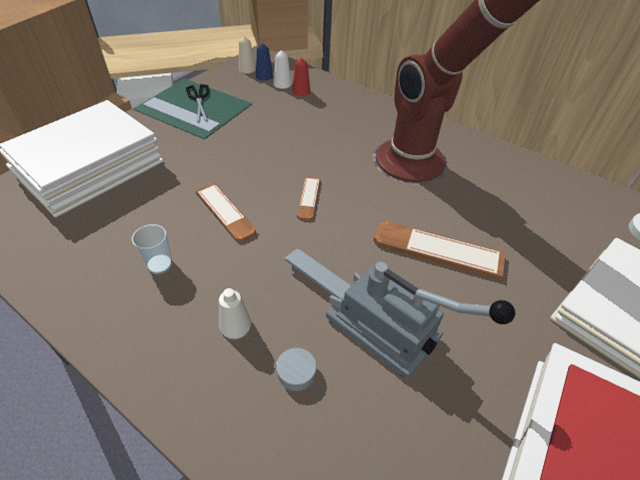

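Top view candidates: large board at (207,357), middle at (461,274), small at (388,353). The middle one, at about 108 px ≈ 220 mm, fits the description, and its cropped end is at the left (412,255). I'll measure it and check it in a crop.

Run:
```python
from h import *
d=np.load("top1.npz"); w=d["w"]; im=d["im"]
v,u=np.mgrid[:480,:640]
tz=w[300:320,300:360,2]; print("table z",np.nanmedian(tz))
hsv=cv2.cvtColor(im,cv2.COLOR_BGR2HSV)
for n,(x0,x1,y0,y1) in dict(mid=(400,525,235,310),small=(355,420,305,400),large=(120,295,315,395)).items():
    m=(u>x0)&(u<x1)&(v>y0)&(v<y1)&(w[...,2]>0.006)
    m=m&(w[...,2]<0.03); p=w[m]
    c,s,a=cv2.minAreaRect((p[:,:2]*1000).astype(np.float32)); print(n,m.sum(),c,s,a,np.median(p[:,2]))
    print(cv2.boxPoints((c,s,a)).round(1).tolist())
for n,(x0,x1,y0,y1,h) in dict(cone=(325,370,125,175,.01),glass=(445,500,140,190,.01),tin=(250,292,122,165,.02)).items():
    m=(u>x0)&(u<x1)&(v>y0)&(v<y1)&(w[...,2]>h); p=w[m]; print(n,p.mean(0),p.min(0),p.max(0))
# bed tongue: z~0.036
m=(u>255)&(u<352)&(v>215)&(v<260)&(abs(w[...,2]-.036)<.004); p=w[m]
c,s,a=cv2.minAreaRect((p[:,:2]*1000).astype(np.float32)); print("bed",m.sum(),c,s,a,np.median(p[:,2])); print(cv2.boxPoints((c,s,a)).round(1).tolist())
m=(u>150)&(u<280)&(v>170)&(v<265)&(abs(w[...,2]-.106)<.004); p=w[m]
c,s,a=cv2.minAreaRect((p[:,:2]*1000).astype(np.float32)); print("house",m.sum(),c,s,a,np.median(p[:,2])); print(cv2.boxPoints((c,s,a)).round(1).tolist())
a=cv2.resize(im[230:315,395:530],None,fx=4,fy=4,interpolation=cv2.INTER_CUBIC)
b=cv2.resize(im[165:275,150:360],(800,420),interpolation=cv2.INTER_CUBIC) ; b=cv2.resize(b,(540,283))
cv2.imwrite("pics/crop1.png",np.vstack([a,b[:250]]))
```

```text
table z 0.001443568789748717
mid 3100 (497.2949523925781, -262.3758850097656) (148.07763671875, 249.23959350585938) 6.319680213928223 0.013332237390870083
[[410.0, -146.6999969482422], [437.3999938964844, -394.3999938964844], [584.5999755859375, -378.1000061035156], [557.2000122070312, -130.39999389648438]]
small 1729 (321.19927978515625, -125.33661651611328) (180.27394104003906, 122.78379821777344) 6.218665599822998 0.010158424657366938
[[224.89999389648438, -74.0999984741211], [238.1999969482422, -196.10000610351562], [417.5, -176.60000610351562], [404.20001220703125, -54.5]]
large 6279 (275.78729248046875, 229.37351989746094) (148.8490447998047, 339.8343505859375) 6.282399654388428 0.018551316394791906
[[183.1999969482422, 390.1000061035156], [220.39999389648438, 52.29999923706055], [368.3999938964844, 68.5999984741211], [331.20001220703125, 406.3999938964844]]
cone [ 0.70646474 -0.00376101  0.07256643] [ 0.6871921  -0.03565105  0.01008416] [0.74034452 0.02720503 0.12313465]
glass [ 0.71182836 -0.25760958  0.06134508] [ 0.6718758  -0.28965397  0.01016146] [ 0.74332417 -0.22002095  0.10170782]
tin [0.72167102 0.15931232 0.03330497] [0.68567446 0.12289019 0.02134318] [0.76026486 0.19625576 0.04150982]
bed 1623 (516.4884643554688, 67.720947265625) (183.41856384277344, 80.96266174316406) 85.52049255371094 0.03699849611309425
[[469.0, -20.5], [549.7000122070312, -26.899999618530273], [564.0, 156.0], [483.29998779296875, 162.3000030517578]]
house 1802 (539.6575927734375, 246.55081176757812) (167.78147888183594, 91.08594512939453) 85.22190856933594 0.10722135783452036
[[487.29998779296875, 166.6999969482422], [578.0999755859375, 159.1999969482422], [592.0, 326.3999938964844], [501.29998779296875, 333.8999938964844]]
```

View pics/crop1.png

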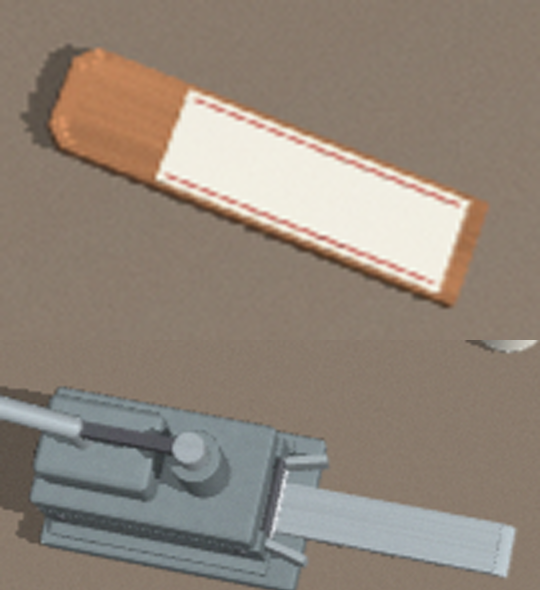

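The crop shows the middle board: cropped end upper left, square end lower right, and the punch mouth facing the tongue. Next I'll work out exact poses by projecting pixels onto the known planes.

```bash
cat >> h.py <<'E'
def plane(f,uv,z):
    uv=np.atleast_2d(uv).astype(float)
    d=np.c_[(uv[:,0]-f["cx"])/f["fx"],-(uv[:,1]-f["cy"])/f["fy"],-np.ones(len(uv))]@rot(f["orientation"]).T
    c=np.array(f["position"]); return (c+d*((z-c[2])/d[:,2])[:,None])[:,:2]*1000
def big(m):
    n,l,s,_=cv2.connectedComponentsWithStats(m.astype(np.uint8)); return l==1+np.argmax(s[1:,4])
def rect(p):
    c,s,a=cv2.minAreaRect(p.astype(np.float32)); b=cv2.boxPoints((c,s,a)); e=b[1]-b[0]; g=b[2]-b[1]
    e=e if np.linalg.norm(e)>np.linalg.norm(g) else g
    ang=np.degrees(np.arctan2(e[1],e[0]))%180
    return np.round(c,1),np.round(sorted(s),1),round(ang,2)
E
python3 - <<'E'
from h import *
f,w=grab("top"); im=f["image"]; hsv=cv2.cvtColor(im,cv2.COLOR_BGR2HSV).astype(int)
v,u=np.mgrid[:480,:640]
def pts(m): v,u=np.nonzero(m); return np.c_[u,v]
roi=(u>400)&(u<525)&(v>235)&(v<310)
m=big(roi&((hsv[...,1]>120)|(hsv[...,2]>190)))
print("board",m.sum(),rect(plane(f,pts(m),.012)))
roi=(u>262)&(u<352)&(v>215)&(v<260)
m=big(roi&(hsv[...,2]>125)&(hsv[...,1]<70)); 
print("bed",m.sum(),rect(plane(f,pts(m),.036)))
cv2.imwrite("pics/m.png",m*255)
h=abs(w[...,2]-.106)<.006
m=big((u>150)&(u<280)&(v>170)&(v<265)&h); print("house",m.sum(),rect(plane(f,pts(m),.106)))
s=r.get_state(); M=rot(s["orientation"]); print(M.round(3))
g,ww=grab("wrist"); print(np.array(g["position"])-s["eef_pos"], M.T@(np.array(g["position"])-s["eef_pos"]),M.T@rot(g["orientation"]))
E
```

```text
board 2902 (array([ 492.8, -257. ]), array([ 56.6, 219.8]), np.float32(73.81))
bed 3779 (array([527.1,  59.5]), array([ 88.2, 178. ]), np.float32(96.3))
house 1998 (array([539., 246.]), array([ 91.1, 168.5]), np.float32(85.23))
[[-0.001 -0.914  0.407]
 [-0.002  0.407  0.914]
 [-1.    -0.    -0.002]]
[-0.06560912  0.02984085  0.16071875] [-0.1607216   0.07206975  0.00026289] [[-6.64738453e-04  2.85436253e-01 -9.58397466e-01]
 [-5.42482180e-05  9.58397666e-01  2.85436350e-01]
 [ 9.99999778e-01  2.41731873e-04 -6.21599374e-04]][ WARN:0@0.662] global loadsave.cpp:1063 imwrite_ Unsupported depth image for selected encoder is fallbacked to CV_8U.
```

```bash
cat >> h.py <<'E'
def plan(start,wps):
    """start=(x,y,z,yaw) mm/deg; yaw = jaw dir; wps=[(x,y,z,yaw,n)]"""
    x=np.array(start,float); rows=[]
    for *t,n in wps:
        d=(np.array(t)-x)/n
        for i in range(n):
            a=np.radians(x[3]); z=np.array([np.cos(a),np.sin(a)]); y=np.array([-z[1],z[0]])
            rows.append([[round(-d[2]),round(d[:2]@y),round(d[:2]@z)],round(-d[3],1)]); x=x+d
    return rows
def pose():
    s=r.get_state(); M=rot(s["orientation"]); return np.r_[s["eef_pos"]*1000,np.degrees(np.arctan2(M[1,2],M[0,2]))],s
E
python3 - <<'E'
from h import *
p,s=pose(); print(p)
R_=plan(p,[(460,100,212,20,10),(484.4,-285.8,190,-16.2,8)])
import json; print(json.dumps(R_[:10])); print(json.dumps(R_[10:]))
E
```

```text
[264.11262439 593.36116233 211.76434631  66.00667597]
[[[0, -38, -37], 4.6], [[0, -41, -34], 4.6], [[0, -43, -31], 4.6], [[0, -46, -27], 4.6], [[0, -48, -23], 4.6], [[0, -49, -19], 4.6], [[0, -51, -15], 4.6], [[0, -52, -11], 4.6], [[0, -53, -7], 4.6], [[0, -53, -3], 4.6]]
[[[3, -46, -14], 4.5], [[3, -47, -10], 4.5], [[3, -48, -6], 4.5], [[3, -48, -2], 4.5], [[3, -48, 1], 4.5], [[3, -48, 5], 4.5], [[3, -47, 9], 4.5], [[3, -47, 13], 4.5]]
```

>>> {"method": "drive_tool", "body": {
  "motion": [
    [[0,-38,-37],4.6],
    [[0,-41,-34],4.6],
    [[0,-43,-31],4.6],
    [[0,-46,-27],4.6],
    [[0,-48,-23],4.6],
    [[0,-49,-19],4.6],
    [[0,-51,-15],4.6],
    [[0,-52,-11],4.6],
    [[0,-53,-7],4.6],
    [[0,-53,-3],4.6]
  ],
  "fingers": 0
}}

```text
clock: 1.45
eef_pos: [0.4613, 0.0987, 0.2127]
orientation: [-0.272, 1.553, 0.272]
ft_force: [0.9, -0.1, -0.0]
grip_width: 0.0858
```

>>> {"method": "drive_tool", "body": {
  "motion": [
    [[3,-46,-14],4.5],
    [[3,-47,-10],4.5],
    [[3,-48,-6],4.5],
    [[3,-48,-2],4.5],
    [[3,-48,1],4.5],
    [[3,-48,5],4.5],
    [[3,-47,9],4.5],
    [[3,-47,13],4.5],
    [[0,0,0],0],
    [[0,0,0],0]
  ]
}}

```text
clock: 2.7
eef_pos: [0.4852, -0.2836, 0.1881]
orientation: [0.22, 1.561, -0.218]
ft_force: [0.7, 0.8, -0.2]
grip_width: 0.0853
```

Run:
```python
from h import *
p,s=pose(); print(p,s["ft_force"],s["clock"])
f,w=grab("wrist","w1.png"); np.savez("w1.npz",w=w)
p,s=pose(); print(p)
```

```text
[ 485.1593257  -283.58101135  188.11036967  -15.95838987] [ 0.65890062  0.75842519 -0.21591041] 2.7
[ 485.46813248 -282.79713767  188.22497008  -15.87255873]
```

View pics/w1.png

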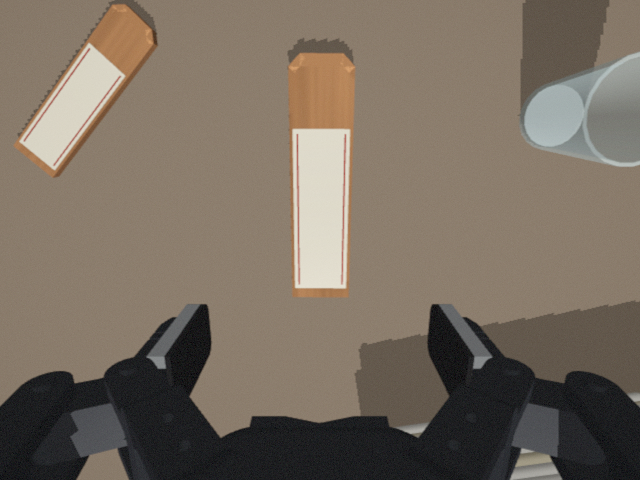

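The wrist view shows the middle board between the jaws, nose up at (322,55), tail at (321,295), with the glass well clear on the right. Now the fine pose.

Run:
```python
from h import *
f,w=grab("wrist"); im=f["image"]; hsv=cv2.cvtColor(im,cv2.COLOR_BGR2HSV).astype(int)
v,u=np.mgrid[:480,:640]
roi=(u>260)&(u<390)&(v>30)&(v<302)
m=big(roi&((hsv[...,1]>110)|(hsv[...,2]>180))); vv,uu=np.nonzero(m)
c,s_,a=rect(plane(f,np.c_[uu,vv],.012)); print(m.sum(),c,s_,a)
p,s=pose(); print(p)
h=np.radians(a); g=c-30*np.array([np.cos(h),np.sin(h)])
print("grasp",g,"glass pts")
print(plan(p,[(g[0],g[1],p[2],a-90,1)]),plan([*g,p[2],a-90],[(*g,19,a-90,6)]))
```

```text
14665 [ 494.  -259.4] [ 55.5 219.1] 73.84
[ 485.62771228 -282.57374453  188.35169757  -15.83770125]
grasp [ 485.65037727 -288.21464577] glass pts
[[[0, -5, 2], np.float64(0.3)]] [[[28, 0, 0], np.float64(-0.0)], [[28, 0, 0], np.float64(-0.0)], [[28, 0, 0], np.float64(-0.0)], [[28, 0, 0], np.float64(-0.0)], [[28, 0, 0], np.float64(-0.0)], [[28, 0, 0], np.float64(-0.0)]]
```

>>> {"method": "drive_tool", "body": {
  "motion": [
    [[25,-5,2],0.3],
    [[30,0,0],0],
    [[30,0,0],0],
    [[30,0,0],0],
    [[25,0,0],0],
    [[15,0,0],0],
    [[8,0,0],0],
    [[0,0,0],0],
    [[0,0,0],0]
  ]
}}

```text
clock: 3.92
eef_pos: [0.4864, -0.2902, 0.0264]
orientation: [0.222, 1.558, -0.224]
ft_force: [-0.4, -0.1, 1.3]
grip_width: 0.0852
```

>>> {"method": "drive_tool", "body": {
  "motion": [
    [[5,0,0],0],
    [[1,0,0],0],
    [[0,0,0],0],
    [[0,0,0],0],
    [[0,0,0],0],
    [[0,0,0],0],
    [[0,0,0],0],
    [[0,0,0],0]
  ],
  "fingers": 1,
  "force": 40
}}

```text
clock: 4.92
eef_pos: [0.4857, -0.2898, 0.0195]
orientation: [0.223, 1.559, -0.223]
ft_force: [-0.8, -0.3, -0.5]
grip_width: -0.0001
```

Run:
```python
from h import *
f,w=grab("wrist","w2.png"); f2,w2=grab("scene"); cv2.imwrite("pics/s2.png",cv2.resize(f2["image"][130:290,170:420],None,fx=2,fy=2))
a=cv2.imread("pics/w2.png"); b=cv2.imread("pics/s2.png"); o=np.zeros((480,800,3),np.uint8); o[:300,:400]=cv2.resize(a,(400,300)); o[:256,400:]=cv2.resize(b,(400,256)); cv2.imwrite("pics/c2.png",o[:300])
p,s=pose(); print(p,s["grip_width"],s["ft_force"])
```

```text
[ 485.732224   -289.82186679   19.52959478  -16.29679041] 0.00017689030839477382 [ 0.18480472 -0.10747571  0.91443689]
```

View pics/c2.png

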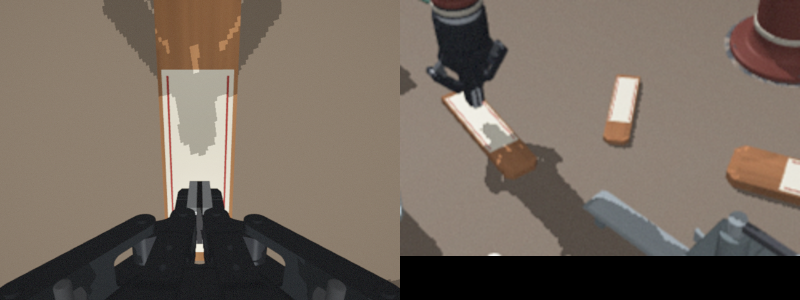

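The right panel shows the fingers shut on top of the linen: the tips stand further back when open, so they passed over the board. I'll measure where the tips really are.

Run:
```python
from h import *
f,w=grab("wrist"); p,s=pose()
for rr in (280,285,290,295,300,305,310,320,340): print(rr,[tuple((w[rr,c]*1000).round(0)) for c in (305,312,318,325)])
print(w[250,318]*1000)
```

```text
280 [(np.float64(481.0), np.float64(-285.0), np.float64(12.0)), (np.float64(484.0), np.float64(-286.0), np.float64(12.0)), (np.float64(487.0), np.float64(-287.0), np.float64(12.0)), (np.float64(490.0), np.float64(-288.0), np.float64(12.0))]
285 [(np.float64(480.0), np.float64(-288.0), np.float64(11.0)), (np.float64(483.0), np.float64(-289.0), np.float64(11.0)), (np.float64(486.0), np.float64(-289.0), np.float64(12.0)), (np.float64(489.0), np.float64(-290.0), np.float64(12.0))]
290 [(np.float64(484.0), np.float64(-277.0), np.float64(43.0)), (np.float64(487.0), np.float64(-279.0), np.float64(42.0)), (np.float64(489.0), np.float64(-279.0), np.float64(42.0)), (np.float64(492.0), np.float64(-280.0), np.float64(42.0))]
295 [(np.float64(484.0), np.float64(-277.0), np.float64(48.0)), (np.float64(487.0), np.float64(-278.0), np.float64(47.0)), (np.float64(489.0), np.float64(-279.0), np.float64(47.0)), (np.float64(492.0), np.float64(-280.0), np.float64(47.0))]
300 [(np.float64(484.0), np.float64(-278.0), np.float64(52.0)), (np.float64(487.0), np.float64(-279.0), np.float64(51.0)), (np.float64(4
[... 412 characters left out ...]
p.float64(487.0), np.float64(-278.0), np.float64(60.0)), (np.float64(489.0), np.float64(-279.0), np.float64(60.0)), (np.float64(491.0), np.float64(-280.0), np.float64(60.0))]
320 [(np.float64(485.0), np.float64(-278.0), np.float64(67.0)), (np.float64(487.0), np.float64(-278.0), np.float64(68.0)), (np.float64(489.0), np.float64(-279.0), np.float64(67.0)), (np.float64(491.0), np.float64(-279.0), np.float64(68.0))]
340 [(np.float64(486.0), np.float64(-277.0), np.float64(81.0)), (np.float64(486.0), np.float64(-281.0), np.float64(75.0)), (np.float64(488.0), np.float64(-282.0), np.float64(74.0)), (np.float64(491.0), np.float64(-282.0), np.float64(76.0))]
[ 490.9108128  -272.34714855   11.29533135]
```

>>> {"method": "drive_tool", "body": {
  "motion": [
    [[0,0,0],0],
    [[0,0,0],0],
    [[0,0,0],0],
    [[0,0,0],0],
    [[0,0,0],0],
    [[0,0,0],0]
  ],
  "fingers": 0
}}

```text
clock: 5.82
eef_pos: [0.4858, -0.2898, 0.0195]
orientation: [0.223, 1.559, -0.223]
ft_force: [-0.5, -0.6, -1.1]
grip_width: 0.0855
```

Run:
```python
from h import *
f,w=grab("wrist"); p,s=pose(); print(p,s["grip_width"])
M=rot(s["orientation"]); t=(w*1000-p[:3])@M
# finger points in tool frame
m=(abs(t[...,2])>35)&(abs(t[...,2])<60)&(abs(t[...,1])<25)&(w[...,2]>.004)
q=t[m]; print(len(q)); print("max ahead",np.nanpercentile(q[:,0],[50,90,97,99,100]))
for sg in(-1,1):
    k=q[q[:,2]*sg>0]; print(sg,np.nanpercentile(k[:,0],[90,98,100]),np.nanpercentile(abs(k[:,2]),[0,5,50]))
g=w[200:290,280:360]
print("board z",np.nanmedian(w[200:260,318,2]))
hsv=cv2.cvtColor(f["image"],cv2.COLOR_BGR2HSV).astype(int)
```

```text
[ 485.77693669 -289.83310414   19.5297061   -16.29497078] 0.08549768791649462
22493
max ahead [-81.92207342 -46.60295936 -37.82648845 -34.29411049 -30.58051806]
-1 [-46.83988437 -36.38506565 -30.58051806] [35.00471386 37.54839852 46.80389481]
1 [-46.32975288 -36.20157389 -30.86166772] [35.00047878 37.42669069 46.42749962]
board z 0.011814607442379527
```

Run:
```python
from h import *
f,w=grab("scene"); p,s=pose(); M=rot(s["orientation"]); t=(w*1000-p[:3])@M
hsv=cv2.cvtColor(f["image"],cv2.COLOR_BGR2HSV).astype(int)
m=(abs(t[...,2])<70)&(abs(t[...,1])<50)&(hsv[...,2]<70)&(w[...,2]>.003)&(t[...,0]>-120)
q=t[m]; print(m.sum(),np.percentile(q[:,0],[50,90,98,100]))
i=np.argsort(-q[:,0])[:12]; print(q[i].round(0)); print(np.argwhere(m)[i][:4])
f,w=grab("wrist"); print("table z by wrist",np.nanmedian(w[100:200,20:150,2]))
cv2.imwrite("pics/w3.png",f["image"])
```

```text
672 [-97.48881104 -62.70063641 -44.57006444 -32.05880438]
[[-32.  -2. -47.]
 [-34. -10. -45.]
 [-35.  -5. -45.]
 [-37.   8. -45.]
 [-39.  -8. -45.]
 [-39.  -3. -45.]
 [-39.   7. -45.]
 [-40.   3. -45.]
 [-42.   8. -54.]
 [-42.   7.  51.]
 [-42.   4. -56.]
 [-44.   4.  52.]]
[[184 232]
 [182 230]
 [183 231]
 [185 233]]
table z by wrist -0.0007712733101068181
```

View pics/w3.png

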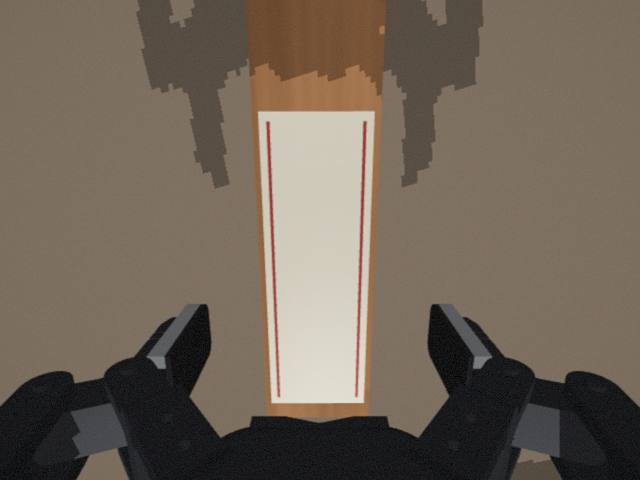

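Both cameras agree the open fingertips sit about 32 mm behind the reported TCP, not ahead of it. That means the stated tip offset is wrong, so I'll go by vision. The view also shows the board centred (col 320) between pads at cols 210 and 430, undisturbed. I'll descend in guarded steps.

>>> {"method": "drive_tool", "body": {
  "motion": [
    [[12,0,0],0],
    [[12,0,0],0],
    [[8,0,0],0],
    [[4,0,0],0],
    [[0,0,0],0],
    [[0,0,0],0]
  ]
}}

```text
clock: 6.72
eef_pos: [0.4859, -0.29, -0.0163]
orientation: [0.223, 1.559, -0.223]
ft_force: [-0.2, -0.1, -0.3]
grip_width: 0.0855
```

Run:
```python
from h import *
p,s=pose(); print(p,s["ft_force"])
f,w=grab("scene"); M=rot(s["orientation"]); t=(w*1000-p[:3])@M
hsv=cv2.cvtColor(f["image"],cv2.COLOR_BGR2HSV).astype(int)
m=(abs(t[...,2])<70)&(abs(t[...,1])<14)&(abs(t[...,2])>35)&(hsv[...,2]<60)&(w[...,2]>.003)&(t[...,0]>-120)
q=w[m]*1000; i=np.argsort(q[:,2])[:10]; print(np.c_[q[i],t[m][i]].round(0))
f,w=grab("wrist","w4.png")
for c in (150,165,180,195,205,435,445,460,475):
    k=[(rr,(w[rr,c]*1000).round(0)) for rr in range(280,420,6)]
    k=[x for x in k if x[1][2]>8]; print(c,k[0])
```

```text
[ 485.93665352 -290.00143815  -16.25145295  -16.29366083] [-0.19420707 -0.12354947 -0.30190999]
[[ 442. -279.   19.  -35.   -2.  -45.]
 [ 441. -283.   20.  -36.   -6.  -45.]
 [ 444. -273.   20.  -36.    4.  -45.]
 [ 441. -280.   21.  -37.   -3.  -46.]
 [ 440. -288.   23.  -39.  -11.  -45.]
 [ 441. -282.   24.  -40.   -5.  -45.]
 [ 444. -273.   24.  -40.    5.  -45.]
 [ 537. -299.   25.  -41.    6.   52.]
 [ 434. -271.   25.  -41.    4.  -55.]
 [ 439. -288.   26.  -42.  -11.  -46.]]
150 (340, array([ 435., -268.,   37.]))
165 (322, array([ 435., -268.,   25.]))
180 (316, array([ 443., -266.,   29.]))
195 (304, array([ 445., -267.,   18.]))
205 (304, array([ 448., -268.,   18.]))
435 (304, array([ 531., -291.,   20.]))
445 (304, array([ 534., -292.,   20.]))
460 (316, array([ 536., -293.,   29.]))
475 (328, array([ 540., -298.,   31.]))
```

>>> {"method": "drive_tool", "body": {
  "motion": [
    [[4,0,0],0],
    [[3,0,0],0],
    [[0,0,0],0],
    [[0,0,0],0],
    [[0,0,0],0],
    [[0,0,0],0],
    [[0,0,0],0],
    [[0,0,0],0]
  ],
  "fingers": 1,
  "force": 40
}}

```text
clock: 7.82
eef_pos: [0.4859, -0.2898, -0.0226]
orientation: [0.223, 1.559, -0.223]
ft_force: [-1.5, 0.8, 7.4]
grip_width: 0.0551
```

Run:
```python
from h import *
p,s=pose(); print(p,s["ft_force"],s["grip_width"])
f,w=grab("wrist","w5.png")
for c in (230,240,250,390,400,410):
    k=[(rr,(w[rr,c]*1000).round(0)) for rr in range(270,420,3)]
    k=[x for x in k if x[1][2]>3 ]; print(c,k[:2])
```

```text
[ 485.85180271 -289.80142923  -22.57177137  -16.27086695] [-1.51134935  0.81862089  7.41611045] 0.0551182130928939
230 [(300, array([ 457., -270.,   10.])), (303, array([ 458., -270.,   12.]))]
240 [(294, array([ 460., -270.,    5.])), (297, array([ 460., -270.,    7.]))]
250 [(270, array([ 469., -260.,   11.])), (273, array([ 468., -261.,   11.]))]
390 [(270, array([ 518., -274.,   11.])), (273, array([ 518., -275.,   13.]))]
400 [(294, array([ 520., -288.,    4.])), (297, array([ 520., -288.,    7.]))]
410 [(306, array([ 522., -289.,   14.])), (309, array([ 521., -288.,   17.]))]
```

Gripped at 55.1 mm, so the board is between the pads. Now I'll locate the punch axis precisely from the tongue edges in the top view.

Run:
```python
from h import *
f,w=grab("top"); im=f["image"]; g=im.max(2).astype(float)
hsv=cv2.cvtColor(im,cv2.COLOR_BGR2HSV).astype(int)
up=[];lo=[]
# board/bed steel is bluish: b-r >0 ; table brownish
d=im[...,0].astype(float)-im[...,2]
print("col 320 rows",[(v,int(d[v,320]),int(g[v,320])) for v in range(222,258,2)])
d=cv2.GaussianBlur(d,(3,3),0)
for c in range(285,342):
    col=d[215:265,c]; s=np.nonzero(col>0)[0]
    a,b=s[0],s[-1]
    ua=215+a-col[a]/(col[a]-col[a-1]); ub=215+b+col[b]/(col[b]-col[b+1]); up.append((c,ua)); lo.append((c,ub))
for n,e in(("up",up),("lo",lo)):
    q=plane(f,e,.036); vx,vy,x0,y0=cv2.fitLine(q.astype(np.float32),cv2.DIST_HUBER,0,.01,.01).ravel()
    res=(q-[x0,y0])@[-vy,vx]; a=np.degrees(np.arctan2(vy,vx))%180; print(n,a,"x at y=50:",x0+(50-y0)*vx/vy,"rms",res.std())
r0=[]
for v in range(238,252):
    s=np.nonzero(d[v,330:365]>0)[0]; r0.append((330+s[-1],v))
print("front",r0[::3],plane(f,np.array(r0,float)[::3]+[.5,0],.036).round(1).tolist())
cv2.imwrite("pics/p1.png",cv2.resize(im[165:270,150:360],None,fx=3.8,fy=3.8,interpolation=cv2.INTER_CUBIC))
```

```text
col 320 rows [(222, -20, 88), (224, -20, 93), (226, -18, 92), (228, -18, 90), (230, -18, 89), (232, 8, 122), (234, 9, 127), (236, 10, 124), (238, 10, 124), (240, 8, 126), (242, 11, 125), (244, 8, 125), (246, 10, 125), (248, 9, 127), (250, 11, 127), (252, -3, 85), (254, -29, 138), (256, -28, 138)]
up 85.25666 x at y=50: 543.0942 rms 0.1438888630917068
lo 85.5142 x at y=50: 503.07327 rms 0.18738166081107946
front [(np.int64(349), 238), (np.int64(349), 241), (np.int64(348), 244), (np.int64(347), 247), (np.int64(347), 250)] [[535.1, -25.6], [529.0, -26.2], [522.7, -24.8], [516.4, -23.4], [510.3, -24.0]]
```

View pics/p1.png

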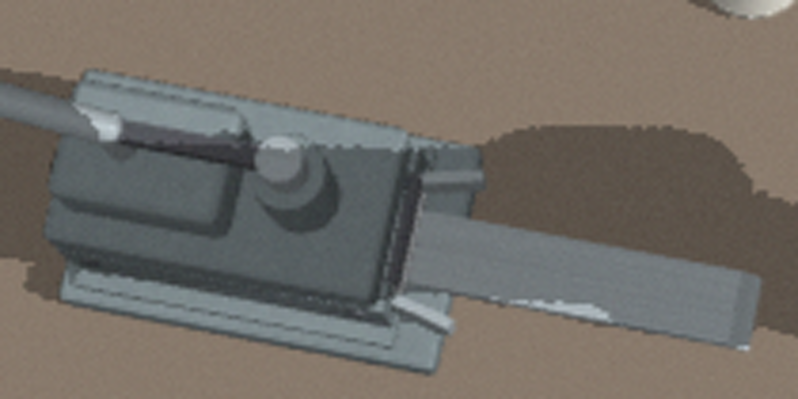

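The crop shows the tongue (upper-left start about (420,215), front edge (745,310)) and the flared guides at (455,180) and (425,315). The top camera seems biased about 2 mm, so I'll lift the board and look at the bed from the side with the wrist camera.

>>> {"method": "drive_tool", "body": {
  "motion": [
    [[-8,0,0],0],
    [[-20,0,0],0],
    [[-30,0,0],0],
    [[-35,0,0],0],
    [[-35,0,0],0],
    [[-20,0,0],0],
    [[-5,0,0],0],
    [[0,0,0],0]
  ]
}}

```text
clock: 8.93
eef_pos: [0.4854, -0.2894, 0.129]
orientation: [0.224, 1.56, -0.223]
ft_force: [0.1, 0.1, -2.4]
grip_width: 0.0552
```

Run:
```python
from h import *
p,s=pose(); print(p,s["ft_force"],s["wrist_torque"],s["grip_width"],s["clock"])
import json;print(json.dumps(plan(p,[(445,40,130,-4.62,9)])))
```

```text
[ 485.38433651 -289.38271478  128.98472493  -16.28388566] [ 0.12217089  0.08282046 -2.41223683] [-0.05014171  0.06283546  0.01371382] 0.05515641273811977 8.925
[[[0, 34, -15], -1.3], [[0, 34, -14], -1.3], [[0, 34, -13], -1.3], [[0, 35, -12], -1.3], [[0, 35, -11], -1.3], [[0, 35, -11], -1.3], [[0, 36, -10], -1.3], [[0, 36, -9], -1.3], [[0, 36, -8], -1.3]]
```

>>> {"method": "drive_tool", "body": {
  "motion": [
    [[0,20,-9],-1.3],
    [[0,35,-14],-1.3],
    [[0,38,-14],-1.3],
    [[0,38,-13],-1.3],
    [[0,38,-12],-1.3],
    [[0,38,-11],-1.3],
    [[0,37,-11],-1.3],
    [[0,37,-10],-1.3],
    [[0,33,-8],-1.3],
    [[0,0,0],0]
  ]
}}

```text
clock: 10.18
eef_pos: [0.4435, 0.0414, 0.1282]
orientation: [0.059, 1.574, -0.057]
ft_force: [0.3, -0.3, -0.6]
grip_width: 0.055
```

>>> {"method": "drive_tool", "body": {
  "motion": [
    [[0,0,0],0],
    [[0,0,0],0]
  ]
}}

```text
clock: 10.42
eef_pos: [0.4449, 0.0368, 0.1293]
orientation: [0.064, 1.57, -0.066]
ft_force: [0.5, -0.0, -1.2]
grip_width: 0.0549
```

Run:
```python
from h import *
p,s=pose(); print(p,s["ft_force"],s["grip_width"])
f,w=grab("wrist","w6.png"); np.savez("w6.npz",w=w); print(f["fx"],f["cx"],f["cy"],f["position"])
```

```text
[444.94088736  36.7704356  129.27641225  -4.74391868] [ 0.50980043 -0.04501364 -1.23661597] 0.05487918799467322
370.2492565822525 318.9567434160716 241.30743686282142 [0.45142801 0.10919362 0.28990486]
```

View pics/w6.png

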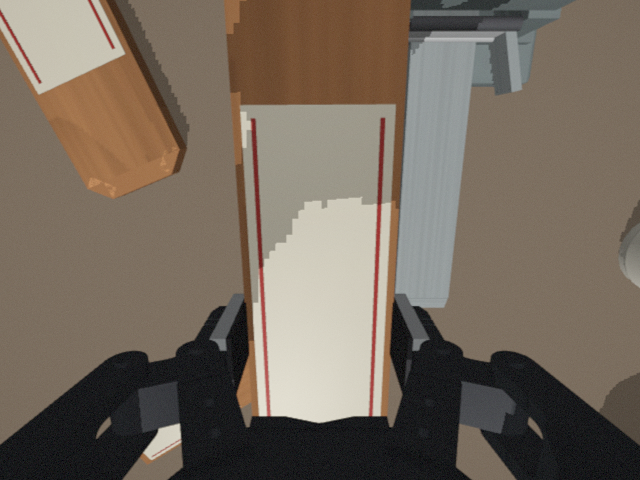

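The tongue's far edge is clear from (473,60) to (447,305), its front edge is at row 305, and the guard's rolled edge is at about (455,36). Fitting those and the board's edges.

Run:
```python
from h import *
f,w=grab("wrist"); im=f["image"].astype(float); p,s=pose(); print(p)
d=cv2.GaussianBlur(im[...,0]-im[...,2],(3,3),0)
def fit(q):
    vx,vy,x0,y0=cv2.fitLine(q.astype(np.float32),cv2.DIST_HUBER,0,.01,.01).ravel(); return np.degrees(np.arctan2(vy,vx))%180,x0,y0,vx/vy,((q-[x0,y0])@[-vy,vx]).std()
e=[]
for v in range(110,296):
    row=d[v,425:500]; k=np.nonzero(row>-3)[0]
    if len(k): b=k[-1]; e.append((425+b+(row[b]+3)/(row[b]-row[b+1]),v))
q=plane(f,e,.036); a,x0,y0,sl,sd=fit(q); print("edge",a,"x@50",x0+(50-y0)*sl,sd, "centre x@50",x0+(50-y0)*sl-20/np.sin(np.radians(a)))
col=[(v,int(d[v,430])) for v in range(292,316,2)]; print(col, plane(f,[(430,v) for v in(296,300,304,308,310)],.036).round(1).tolist())
# board edges: orange/red lines; detect red stitched lines
hsv=cv2.cvtColor(f["image"],cv2.COLOR_BGR2HSV).astype(int)
zt=(p[2]+22.6+12)/1000; bz=np.nanmedian(w[120:180,320,2]); print("board top z",zt,bz, [np.nanmedian(w[v:v+4,310:330,2]).round(4) for v in (10,60,120,200,300,390)])
for u0,u1 in((245,290),(355,388)):
    pts=[]
    for v in range(125,290):
        rr=im[v,u0:u1]; red=rr[:,2]-rr[:,1]; b=int(np.argmax(red))
        if red[b]>40: pts.append((u0+(np.arange(u1-u0)*np.clip(red-25,0,None)).sum()/np.clip(red-25,0,None).sum(),v))
    q=plane(f,pts,bz); a,x0,y0,sl,sd=fit(q); print("red",len(pts),a,x0+(p[1]-y0)*sl,sd)
print("guard roll",[ (w[v,455]*1000).round(0).tolist() for v in (26,30,34,37,40,44,60)])
print("guide", [(w[v,510]*1000).round(0).tolist() for v in (60,80,88,92,96)])
```

```text
[445.04465403  37.05056711 129.41656149  -4.72567501]
edge 85.218925 x@50 543.1743 0.03816827768172974 centre x@50 523.1045
[(292, 5), (294, 6), (296, 5), (298, 6), (300, 6), (302, 6), (304, 6), (306, 3), (308, -21), (310, -28), (312, -29), (314, -26)] [[524.7, -15.5], [524.7, -18.8], [524.8, -22.1], [524.8, -25.5], [524.8, -27.1]]
board top z 0.1640165614866168 0.16367229413270337 [np.float64(0.1628), np.float64(0.163), np.float64(0.1637), np.float64(0.1637), np.float64(0.1639), np.float64(0.164)]
red 165 84.844055 423.5983893526828 0.10759183255816517
red 165 85.59154 466.6386990427101 0.03427557384503813
guard roll [[527.0, 156.0, 73.0], [527.0, 154.0, 72.0], [533.0, 156.0, 55.0], [536.0, 156.0, 46.0], [537.0, 154.0, 45.0], [540.0, 154.0, 36.0], [540.0, 145.0, 35.0]]
guide [[565.0, 139.0, 55.0], [566.0, 129.0, 54.0], [567.0, 124.0, 53.0], [567.0, 122.0, 53.0], [593.0, 122.0, -0.0]]
```

The data agree: the centreline runs at 85.2° with x = 523.1 at y = 50, and the mouth is near (531.6,152). The board lies at 85.2° and is centred on the TCP. I'll back off in front of the tongue and lower.

>>> {"method": "drive_tool", "body": {
  "motion": [
    [[0,-15,14],0],
    [[0,-25,23],0],
    [[0,-25,23],0],
    [[0,-15,14],0],
    [[0,-3,3],0],
    [[15,0,0],0],
    [[30,0,0],0],
    [[30,0,0],0],
    [[18,0,0],0],
    [[7,0,0],0]
  ]
}}

```text
clock: 11.78
eef_pos: [0.5131, -0.0489, 0.0277]
orientation: [0.062, 1.574, -0.061]
ft_force: [0.1, -0.1, -2.5]
grip_width: 0.0552
```

>>> {"method": "drive_tool", "body": {
  "motion": [
    [[0,0,0],0],
    [[0,0,0],0],
    [[0,0,0],0]
  ]
}}

```text
clock: 12.15
eef_pos: [0.5156, -0.0506, 0.0302]
orientation: [0.063, 1.568, -0.063]
ft_force: [-0.7, 0.5, -2.3]
grip_width: 0.0551
```

```bash
cat >> h.py <<'E'
def pun(M0=(531.6,152.)):
    p,s=pose(); a=np.radians(85.22); u=np.array([np.cos(a),np.sin(a)]); n=np.array([-u[1],u[0]]); d=p[:2]-M0
    F=s["ft_force"]; print("clk %.2f nose_x %.1f lat(+left) %.2f z %.1f yawerr %.2f | Ffeed %.1f Flat %.1f Fz %.1f grip %.4f"%(s["clock"],d@u+140.4,d@n,p[2],p[3]+4.78,F[:2]@u,F[:2]@n,F[2],s["grip_width"]),s["wrist_torque"].round(2))
E
python3 - <<'E'
from h import *
pun()
E
```

```text
clk 12.15 nose_x -62.8 lat(+left) -0.95 z 30.2 yawerr 0.20 | Ffeed 0.4 Flat 0.7 Fz -2.3 grip 0.0551 [-0.06 -0.   -0.05]
```

>>> {"method": "drive_tool", "body": {
  "motion": [
    [[5,0,-1],0.2],
    [[5,0,0],0],
    [[3,0,0],0],
    [[0,0,0],0],
    [[0,0,0],0]
  ]
}}

```text
clock: 12.78
eef_pos: [0.5142, -0.0507, 0.0165]
orientation: [0.066, 1.57, -0.066]
ft_force: [0.3, -0.6, -0.9]
grip_width: 0.0546
```

Run:
```python
from h import *
pun()
```

```text
clk 12.78 nose_x -63.0 lat(+left) 0.48 z 16.5 yawerr -0.02 | Ffeed -0.6 Flat -0.3 Fz -0.9 grip 0.0546 [-0.07 -0.01  0.06]
```

>>> {"method": "drive_tool", "body": {
  "motion": [
    [[1,0,0],0],
    [[1,0,0],0],
    [[1,0,0],0],
    [[0,0,0],0]
  ]
}}

```text
clock: 13.28
eef_pos: [0.5141, -0.0506, 0.0135]
orientation: [0.066, 1.57, -0.066]
ft_force: [-0.1, -0.3, -0.7]
grip_width: 0.0548
```

Run:
```python
from h import *
pun()
```

```text
clk 13.28 nose_x -62.9 lat(+left) 0.54 z 13.5 yawerr -0.02 | Ffeed -0.3 Flat 0.0 Fz -0.7 grip 0.0548 [ 0.01 -0.04 -0.  ]
```

>>> {"method": "drive_tool", "body": {
  "motion": [
    [[0.7,0,0.3],0],
    [[0,0,0],0],
    [[0,0,0],0]
  ]
}}

```text
clock: 13.65
eef_pos: [0.5142, -0.0506, 0.0131]
orientation: [0.066, 1.57, -0.066]
ft_force: [-1.1, -0.3, 2.6]
grip_width: 0.0549
```

Run:
```python
from h import *
pun()
f,w=grab("scene"); np.set_printoptions(suppress=True)
im=f["image"]; cv2.imwrite("pics/s6.png",cv2.resize(im[150:370,200:460],None,fx=3,fy=2.7,interpolation=cv2.INTER_CUBIC))
pun()
```

```text
clk 13.65 nose_x -63.0 lat(+left) 0.49 z 13.1 yawerr -0.01 | Ffeed -0.4 Flat 1.0 Fz 2.6 grip 0.0549 [0.06 0.31 0.07]
clk 13.70 nose_x -63.0 lat(+left) 0.50 z 13.0 yawerr -0.01 | Ffeed -0.9 Flat 1.8 Fz 3.8 grip 0.0549 [0.12 0.33 0.09]
```

View pics/s6.png

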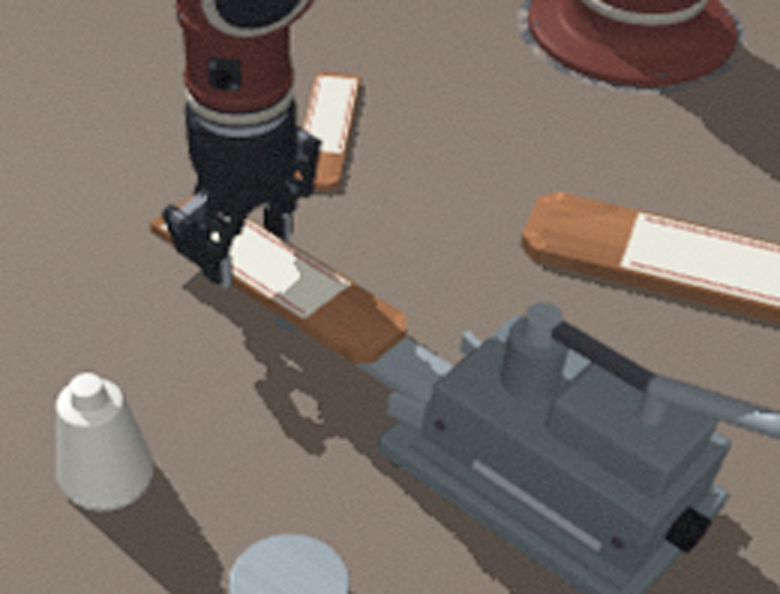

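The board lies flat on the tongue, in line with the mouth (nose at about (375,345) in the crop), with light contact. Feeding up to the guides.

>>> {"method": "drive_tool", "body": {
  "motion": [
    [[0,3,0.3],0],
    [[0,6,0],0],
    [[0,6,0],0],
    [[0,6,0],0],
    [[0,6,0],0],
    [[0,6,0],0],
    [[0,5,0],0],
    [[0,3,0],0],
    [[0,2,0],0],
    [[0,0,0],0]
  ]
}}

```text
clock: 14.95
eef_pos: [0.5195, -0.0084, 0.0134]
orientation: [0.064, 1.567, -0.067]
ft_force: [-1.2, -3.8, 6.8]
grip_width: 0.055
```

Run:
```python
from h import *
pun()
```

```text
clk 14.95 nose_x -20.5 lat(+left) -1.28 z 13.4 yawerr -0.01 | Ffeed -3.9 Flat 0.9 Fz 6.8 grip 0.0550 [-0.89  0.18  0.07]
```

>>> {"method": "drive_tool", "body": {
  "motion": [
    [[-0.3,0,0],0],
    [[0,0,0],0]
  ]
}}

```text
clock: 15.2
eef_pos: [0.5193, -0.0076, 0.0133]
orientation: [0.065, 1.568, -0.066]
ft_force: [0.4, -3.2, 4.2]
grip_width: 0.055
```

Run:
```python
from h import *
pun()
f,w=grab("wrist"); im=f["image"].astype(float)
cv2.imwrite("pics/w7.png",f["image"])
pun()
```

```text
clk 15.20 nose_x -19.7 lat(+left) -1.06 z 13.3 yawerr 0.00 | Ffeed -3.2 Flat -0.7 Fz 4.2 grip 0.0550 [-0.65 -0.12  0.01]
clk 15.25 nose_x -19.7 lat(+left) -1.05 z 13.3 yawerr 0.00 | Ffeed -2.5 Flat -1.7 Fz 4.0 grip 0.0550 [-0.63 -0.1   0.02]
```

View pics/w7.png

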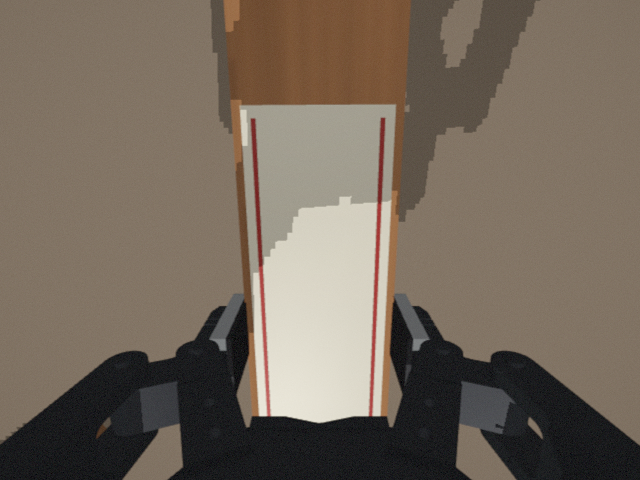

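The board sits unchanged in the grip, red lines at cols 258 and 382. The guides aren't in view yet. I'll centre by 1 mm and feed on.

>>> {"method": "drive_tool", "body": {
  "motion": [
    [[0,1,-1],0],
    [[0,3,0],0],
    [[0,3,0],0],
    [[0,3,0],0],
    [[0,3,0],0],
    [[0,3,0],0],
    [[0,0,0],0]
  ]
}}

```text
clock: 16.12
eef_pos: [0.5182, 0.0076, 0.0133]
orientation: [0.066, 1.57, -0.067]
ft_force: [0.5, -4.9, 6.8]
grip_width: 0.0549
```

Run:
```python
from h import *
pun()
```

```text
clk 16.12 nose_x -4.6 lat(+left) 1.34 z 13.3 yawerr -0.06 | Ffeed -4.8 Flat -0.9 Fz 6.8 grip 0.0549 [-0.86 -0.03 -0.03]
```

>>> {"method": "drive_tool", "body": {
  "motion": [
    [[0,2,0],0],
    [[0,2,0],0],
    [[0,2,0],0],
    [[0,2,0],0],
    [[0,2,0],0],
    [[0,0,0],0]
  ]
}}

```text
clock: 16.88
eef_pos: [0.5186, 0.0144, 0.0133]
orientation: [0.064, 1.57, -0.071]
ft_force: [-0.6, -9.5, 6.4]
grip_width: 0.0551
```

Run:
```python
from h import *
pun()
```

```text
clk 16.88 nose_x 2.2 lat(+left) 1.47 z 13.3 yawerr -0.16 | Ffeed -9.5 Flat -0.2 Fz 6.4 grip 0.0551 [-1.85  0.14  0.1 ]
```

>>> {"method": "drive_tool", "body": {
  "motion": [
    [[-0.4,1,0.7],-0.1],
    [[0,2,0.5],0],
    [[0,2,0],0],
    [[0,2,0],0],
    [[0,0,0],0]
  ]
}}

```text
clock: 17.5
eef_pos: [0.5194, 0.0216, 0.0134]
orientation: [0.063, 1.572, -0.07]
ft_force: [-2.3, -9.5, 5.8]
grip_width: 0.055
```

Run:
```python
from h import *
pun()
```

```text
clk 17.50 nose_x 9.4 lat(+left) 1.25 z 13.4 yawerr -0.07 | Ffeed -9.7 Flat 1.5 Fz 5.8 grip 0.0550 [-1.78  0.26 -0.  ]
```

>>> {"method": "drive_tool", "body": {
  "motion": [
    [[0,2,0],0],
    [[0,2,0],0],
    [[0,2,0],0],
    [[0,0,0],0]
  ]
}}

```text
clock: 18.0
eef_pos: [0.52, 0.0264, 0.0135]
orientation: [0.063, 1.572, -0.071]
ft_force: [-2.2, -11.1, 6.4]
grip_width: 0.0545
```

Run:
```python
from h import *
pun()
```

```text
clk 18.00 nose_x 14.3 lat(+left) 1.06 z 13.5 yawerr -0.12 | Ffeed -11.2 Flat 1.3 Fz 6.4 grip 0.0545 [-2.01  0.26  0.09]
```

>>> {"method": "drive_tool", "body": {
  "motion": [
    [[-0.2,2,0],0],
    [[0,2,0],0],
    [[0,2,0],0],
    [[0,2,0],0],
    [[0,2,0],0],
    [[0,2,0],0],
    [[0,2,0],0],
    [[0,0,0],0]
  ]
}}

```text
clock: 19.0
eef_pos: [0.5207, 0.0341, 0.0143]
orientation: [0.06, 1.572, -0.08]
ft_force: [-4.8, -20.2, 10.0]
grip_width: 0.0548
```

Run:
```python
from h import *
pun()
```

```text
clk 19.00 nose_x 22.0 lat(+left) 0.99 z 14.3 yawerr -0.30 | Ffeed -20.5 Flat 3.1 Fz 10.0 grip 0.0548 [-3.77  0.68  0.33]
```

```bash
cat >> h.py <<'E'
def tilt():
    p,s=pose(); M=rot(s["orientation"]); u=np.array([np.cos(np.radians(85.22)),np.sin(np.radians(85.22)),0])
    print("pitch nose-up deg %.2f  roll %.2f"%(np.degrees(np.arcsin(M[2,1])),np.degrees(np.arcsin(M[2,2]))))
E
python3 - <<'E'
from h import *
tilt()
f,w=grab("wrist"); cv2.imwrite("pics/w8.png",f["image"])
f2,w2=grab("scene"); a=cv2.resize(f["image"],(400,300)); b=cv2.resize(f2["image"][225:375,300:500],(800,600),interpolation=cv2.INTER_CUBIC); b[300:,:400]=a; cv2.imwrite("pics/c8.png",b)
pun(); print([np.nanmedian(w[v:v+4,310:330,2]).round(4) for v in (5,40,80,120,200,300,390)])
E
```

```text
pitch nose-up deg -0.74  roll -0.08
clk 19.10 nose_x 22.0 lat(+left) 0.99 z 14.3 yawerr -0.31 | Ffeed -19.8 Flat 2.4 Fz 10.8 grip 0.0548 [-3.77  0.69  0.27]
[np.float64(0.0509), np.float64(0.0506), np.float64(0.0504), np.float64(0.0505), np.float64(0.05), np.float64(0.0491), np.float64(0.0483)]
```

View pics/c8.png

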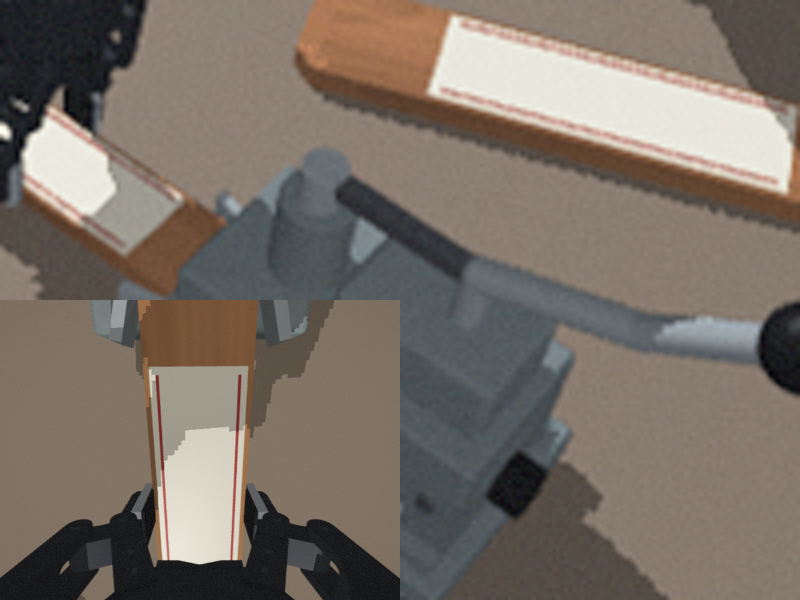

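The view shows the board between the guides (inset: left gap at col 138, right gap at col 260), nose inside and still lifting the flap. Bed friction from my 10 N down-load (ratio ≈ 0.7) explains the high feed force, so I'll unload vertically and back off a little.

>>> {"method": "drive_tool", "body": {
  "motion": [
    [[-0.8,-2,0],-0.2],
    [[-0.8,0,0],0],
    [[0,0,0],0]
  ]
}}

```text
clock: 19.48
eef_pos: [0.5209, 0.0353, 0.0147]
orientation: [0.06, 1.572, -0.075]
ft_force: [0.5, -15.3, 0.3]
grip_width: 0.055
```

Run:
```python
from h import *
pun();tilt()
```

```text
clk 19.48 nose_x 23.2 lat(+left) 0.92 z 14.7 yawerr -0.13 | Ffeed -15.2 Flat -1.8 Fz 0.3 grip 0.0550 [-2.79  0.08 -0.13]
pitch nose-up deg -0.53  roll -0.10
```

>>> {"method": "drive_tool", "body": {
  "motion": [
    [[0,2,0],0],
    [[0,2,0],0],
    [[0,1,0],0],
    [[0,0,0],0]
  ]
}}

```text
clock: 19.98
eef_pos: [0.5208, 0.0369, 0.0151]
orientation: [0.058, 1.572, -0.078]
ft_force: [-2.3, -19.9, 4.2]
grip_width: 0.0546
```

Run:
```python
from h import *
pun();tilt()
```

```text
clk 19.98 nose_x 24.8 lat(+left) 1.13 z 15.1 yawerr -0.18 | Ffeed -20.1 Flat 0.6 Fz 4.2 grip 0.0546 [-3.83  0.42  0.14]
pitch nose-up deg -0.76  roll -0.10
```

Run:
```python
from h import *
p,s=pose(); M=rot(s["orientation"])
for n in("wrist","scene","top"):
    f,w=grab(n); t=(w*1000-p[:3])
    a=np.radians(85.22); u=np.array([np.cos(a),np.sin(a)]); nn=np.array([u[1],-u[0]])
    al=t[...,:2]@u; la=t[...,:2]@nn
    print(n,"board z by along:",[(k,np.nanmedian(w[(abs(al-k)<5)&(abs(la)<20)&(w[...,2]<.07)&(w[...,2]>.03)][:,2]).round(4),((abs(al-k)<5)&(abs(la)<20)&(w[...,2]<.07)).sum()) for k in(-60,-30,30,45,60,75,90,105,115)])
    print("  table:",[(k,np.nanmedian(w[(abs(al-k)<5)&(abs(la+75)<15)&(w[...,2]<.01)][:,2]).round(4)) for k in(0,30,60,90,100)])
pun()
```

```text
wrist board z by along: [(-60, np.float64(nan), np.int64(0)), (-30, np.float64(0.0486), np.int64(1928)), (30, np.float64(0.0507), np.int64(2936)), (45, np.float64(0.0513), np.int64(3286)), (60, np.float64(0.0518), np.int64(3689)), (75, np.float64(0.0524), np.int64(4188)), (90, np.float64(0.0524), np.int64(4750)), (105, np.float64(0.0529), np.int64(5041)), (115, np.float64(nan), np.int64(0))]
  table: [(0, np.float64(-0.0008)), (30, np.float64(-0.0007)), (60, np.float64(-0.0007)), (90, np.float64(-0.0007)), (100, np.float64(-0.0007))]
scene board z by along: [(-60, np.float64(0.0496), np.int64(33)), (-30, np.float64(0.0493), np.int64(23)), (30, np.float64(0.0521), np.int64(93)), (45, np.float64(0.0523), np.int64(101)), (60, np.float64(0.0527), np.int64(99)), (75, np.float64(0.0536), np.int64(79)), (90, np.float64(0.0539), np.int64(69)), (105, np.float64(0.0543), np.int64(32)), (115, np.float64(nan), np.int64(0))]
  table: [(0, np.float64(0.0012)), (30, np.float64(0.0015)), (60, np.float64(0.001)), (90, np.float64(nan)), (100, np.float64(nan))]
top board z by along: [(-60, np.float64(0.0496), np.int64(100)), (-30, np.float64(0.0504), np.int64(87)), (30, np.float64(nan), np.int64(0)), (45, np.float64(nan), np.int64(0)), (60, np.float64(nan), np.int64(0)), (75, np.float64(nan), np.int64(0)), (90, np.float64(nan), np.int64(0)), (105, np.float64(nan), np.int64(0)), (115, np.float64(nan), np.int64(0))]
  table: [(0, np.float64(0.0015)), (30, np.float64(0.0016)), (60, np.float64(0.0016)), (90, np.float64(nan)), (100, np.float64(nan))]
clk 20.12 nose_x 24.8 lat(+left) 1.11 z 15.1 yawerr -0.18 | Ffeed -19.7 Flat 0.9 Fz 4.5 grip 0.0549 [-3.8   0.36  0.13]
  return np.nanmean(a, axis, out=out, keepdims=keepdims)
```

Depths from both cameras show the nose lifted about 1.8°. The flap face dragged it up by friction while the board pivoted in the light grip, so forcing it would be wrong. I'll back off the flap, set the board down flat, and regrip firmer, deeper and nearer the nose.

>>> {"method": "drive_tool", "body": {
  "motion": [
    [[0,-4,0],0],
    [[0,-5,0],0],
    [[0,-5,0],0],
    [[0,-5,0],0],
    [[0,-5,0],0],
    [[0,-5,0.5],0],
    [[0,-3,0.5],0],
    [[0,0,0],0]
  ]
}}

```text
clock: 21.12
eef_pos: [0.5194, 0.0156, 0.0144]
orientation: [0.061, 1.575, -0.062]
ft_force: [-0.7, -4.8, -2.4]
grip_width: 0.0551
```

```bash
cat >> h.py <<'E'
def prof():
    p,s=pose(); f,w=grab("wrist"); t=(w*1000-p[:3]); a=np.radians(85.22); u=np.array([np.cos(a),np.sin(a)]); al=t[...,:2]@u; la=t[...,:2]@[u[1],-u[0]]
    print("top z(corr)",[(k,(np.nanmedian(w[(abs(al-k)<5)&(abs(la)<20)&(w[...,2]<.07)&(w[...,2]>.0)][:,2])*1000+.8).round(1)) for k in(-30,30,60,90,105)])
E
python3 - <<'E'
from h import *
pun();tilt();prof()
E
```

```text
clk 21.12 nose_x 3.4 lat(+left) 0.79 z 14.4 yawerr 0.30 | Ffeed -4.9 Flat 0.3 Fz -2.4 grip 0.0551 [-1.2   0.34  0.17]
pitch nose-up deg -0.05  roll -0.26
top z(corr) [(-30, np.float64(49.3)), (30, np.float64(50.2)), (60, np.float64(50.6)), (90, np.float64(50.5)), (105, np.float64(50.7))]
```

>>> {"method": "drive_tool", "body": {
  "motion": [
    [[0,-4,0],0],
    [[0,0,0],0]
  ]
}}

```text
clock: 21.42
eef_pos: [0.5219, 0.0139, 0.0154]
orientation: [0.063, 1.569, -0.059]
ft_force: [0.1, -0.1, -3.0]
grip_width: 0.0546
```

>>> {"method": "drive_tool", "body": {
  "motion": [
    [[0,0,0],0],
    [[0,0,0],0],
    [[3,8,0],0],
    [[3,8,0],0],
    [[0,0,0],0]
  ],
  "fingers": 0.15
}}

```text
clock: 22.05
eef_pos: [0.5223, 0.0296, 0.0089]
orientation: [0.06, 1.571, -0.059]
ft_force: [0.1, -0.0, -0.1]
grip_width: 0.0727
```

Run:
```python
from h import *
pun();tilt();prof()
```

```text
clk 22.05 nose_x 17.7 lat(+left) -0.92 z 8.9 yawerr 0.42 | Ffeed -0.0 Flat -0.1 Fz -0.1 grip 0.0727 [ 0.04  0.03 -0.04]
pitch nose-up deg 0.05  roll -0.05
top z(corr) [(-30, np.float64(48.6)), (30, np.float64(48.6)), (60, np.float64(48.6)), (90, np.float64(48.1)), (105, np.float64(48.1))]
```

>>> {"method": "drive_tool", "body": {
  "motion": [
    [[0,0,-0.6],0.4],
    [[0,0,0],0],
    [[0,0,0],0],
    [[0,0,0],0],
    [[0,0,0],0]
  ],
  "fingers": 1,
  "force": 110
}}

```text
clock: 22.72
eef_pos: [0.5222, 0.0277, 0.0101]
orientation: [0.068, 1.569, -0.067]
ft_force: [-1.1, -0.1, 4.9]
grip_width: 0.0534
```

```bash
sed -i 's/d@u+140.4/d@u+124/' h.py
python3 - <<'E'
from h import *
pun();tilt();prof()
f,w=grab("wrist"); im=f["image"].astype(float); p,s=pose()
for u0,u1 in((235,300),(345,395)):
    pts=[]
    for v in range(70,290):
        red=np.clip(im[v,u0:u1,2]-im[v,u0:u1,1]-25,0,None); white=im[v,u0:u1,1]
        if red.max()>20: pts.append((u0+int(np.argmax(red)),v))
    q=plane(f,pts,.0475); vx,vy,x0,y0=cv2.fitLine(q.astype(np.float32),cv2.DIST_HUBER,0,.01,.01).ravel(); print("red",len(pts),np.degrees(np.arctan2(vy,vx))%180,x0+(50-y0)*vx/vy)
# linen front edge -> nose position
c=im[:,320,1]; k=[v for v in range(2,200) if c[v]-c[v-2]>40]; print("linen edge row",k[:3],plane(f,[(320,k[0])],.0475) if k else None)
E
```

```text
clk 22.73 nose_x -0.6 lat(+left) -0.95 z 10.1 yawerr -0.16 | Ffeed -0.1 Flat 1.1 Fz 4.9 grip 0.0534 [0.1  0.24 0.04]
pitch nose-up deg 0.02  roll 0.04
top z(corr) [(-30, np.float64(48.6)), (30, np.float64(48.6)), (60, np.float64(48.6)), (90, np.float64(48.1)), (105, np.float64(48.1))]
red 157 85.63363 503.2468
red 127 85.47848 545.45825
linen edge row [151, 152] [[528.71113439  93.87582545]]
```

>>> {"method": "drive_tool", "body": {
  "motion": [
    [[-0.5,1,-0.5],0.2],
    [[0,2,-0.4],0],
    [[0,2,0],0],
    [[0,2.5,0],0],
    [[0,2.5,0],0],
    [[0,2.5,0],0],
    [[0,2.5,0],0],
    [[0,2,0],0]
  ]
}}

```text
clock: 23.82
eef_pos: [0.5225, 0.0392, 0.0103]
orientation: [0.068, 1.568, -0.079]
ft_force: [-2.1, -9.5, 5.0]
grip_width: 0.0533
```

Run:
```python
from h import *
pun();tilt();prof()
```

```text
clk 23.82 nose_x 10.8 lat(+left) -0.38 z 10.3 yawerr -0.58 | Ffeed -9.6 Flat 1.3 Fz 5.0 grip 0.0533 [-1.9   0.34  0.1 ]
pitch nose-up deg -0.39  roll 0.08
top z(corr) [(-30, np.float64(48.7)), (30, np.float64(48.9)), (60, np.float64(49.0)), (90, np.float64(48.6)), (105, np.float64(48.6))]
```

>>> {"method": "drive_tool", "body": {
  "motion": [
    [[-0.2,2,0],-0.3],
    [[0,2,0],0],
    [[0,2,0],0],
    [[0,2,0],0],
    [[0,2,0],0]
  ]
}}

```text
clock: 24.5
eef_pos: [0.5235, 0.0456, 0.0109]
orientation: [0.063, 1.568, -0.08]
ft_force: [-1.7, -15.0, 7.1]
grip_width: 0.0536
```

Run:
```python
from h import *
pun();tilt();prof()
```

```text
clk 24.50 nose_x 17.3 lat(+left) -0.82 z 10.9 yawerr -0.44 | Ffeed -15.1 Flat 0.4 Fz 7.1 grip 0.0536 [-2.81  0.42  0.14]
pitch nose-up deg -0.61  roll 0.15
top z(corr) [(-30, np.float64(49.0)), (30, np.float64(49.7)), (60, np.float64(50.1)), (90, np.float64(50.0)), (105, np.float64(50.1))]
```

>>> {"method": "drive_tool", "body": {
  "motion": [
    [[-1,0,-0.3],0],
    [[-0.7,2,-0.3],-0.3],
    [[0,2,0],0],
    [[0,2,0],0],
    [[0,0,0],0]
  ]
}}

```text
clock: 25.18
eef_pos: [0.5235, 0.0551, 0.0115]
orientation: [0.062, 1.568, -0.072]
ft_force: [1.4, -7.8, -2.5]
grip_width: 0.0535
```

Run:
```python
from h import *
pun();tilt();prof()
```

```text
clk 25.18 nose_x 26.8 lat(+left) 0.02 z 11.5 yawerr -0.10 | Ffeed -7.7 Flat -2.1 Fz -2.5 grip 0.0535 [-1.68 -0.15 -0.19]
pitch nose-up deg -0.38  roll 0.09
top z(corr) [(-30, np.float64(50.3)), (30, np.float64(49.6)), (60, np.float64(49.3)), (90, np.float64(48.5)), (105, np.float64(48.3))]
```

The nose is past the crest of the flap: drag is 7.7 N and the board is level. Now I'll feel for the stop in short steps.

>>> {"method": "drive_tool", "body": {
  "motion": [
    [[0.5,1.5,0],0],
    [[0,1.5,0],0],
    [[0,1.5,0],0],
    [[0,1.5,0],0]
  ]
}}

```text
clock: 25.72
eef_pos: [0.5236, 0.0613, 0.0108]
orientation: [0.06, 1.569, -0.071]
ft_force: [0.1, -8.7, -1.1]
grip_width: 0.0538
```

Run:
```python
from h import *
pun();tilt()
```

```text
clk 25.73 nose_x 33.0 lat(+left) 0.46 z 10.8 yawerr -0.02 | Ffeed -8.7 Flat -0.9 Fz -1.1 grip 0.0538 [-1.89 -0.01 -0.08]
pitch nose-up deg -0.39  roll 0.04
```

>>> {"method": "drive_tool", "body": {
  "motion": [
    [[0,1,0],0],
    [[0,1,0],0],
    [[0,1,0],0],
    [[0,1,0],0]
  ]
}}

```text
clock: 26.22
eef_pos: [0.5239, 0.0653, 0.0108]
orientation: [0.06, 1.569, -0.071]
ft_force: [-0.1, -8.6, -1.8]
grip_width: 0.0537
```

Run:
```python
from h import *
pun()
```

```text
clk 26.23 nose_x 37.0 lat(+left) 0.47 z 10.8 yawerr -0.03 | Ffeed -8.6 Flat -0.6 Fz -1.8 grip 0.0537 [-1.8  -0.04 -0.1 ]
```

>>> {"method": "drive_tool", "body": {
  "motion": [
    [[0,1,0],0],
    [[0,1,0],0],
    [[0,1,0],0],
    [[0,1,0],0]
  ]
}}

```text
clock: 26.72
eef_pos: [0.5242, 0.0693, 0.0108]
orientation: [0.061, 1.569, -0.071]
ft_force: [0.2, -9.2, -1.0]
grip_width: 0.0535
```

>>> {"method": "drive_tool", "body": {
  "motion": [
    [[0,1,0],0],
    [[0,1,0],0],
    [[0,1,0],0]
  ]
}}

```text
clock: 27.1
eef_pos: [0.5245, 0.0723, 0.0107]
orientation: [0.061, 1.569, -0.071]
ft_force: [0.0, -9.3, -2.5]
grip_width: 0.0533
```

>>> {"method": "drive_tool", "body": {
  "motion": [
    [[0,1,0],0],
    [[0,1,0],0],
    [[0,1,0],0]
  ]
}}

```text
clock: 27.48
eef_pos: [0.5246, 0.0746, 0.0107]
orientation: [0.06, 1.57, -0.072]
ft_force: [0.9, -11.6, -2.5]
grip_width: 0.0532
```

>>> {"method": "drive_tool", "body": {
  "motion": [
    [[0,1,0],0],
    [[0,0,0],0]
  ]
}}

```text
clock: 27.72
eef_pos: [0.5245, 0.0746, 0.0107]
orientation: [0.06, 1.57, -0.074]
ft_force: [0.5, -11.5, -1.7]
grip_width: 0.0532
```

>>> {"method": "drive_tool", "body": {
  "motion": [
    [[0,1,0],0],
    [[0,0,0],0]
  ]
}}

```text
clock: 27.98
eef_pos: [0.5244, 0.0746, 0.0107]
orientation: [0.059, 1.57, -0.075]
ft_force: [-0.5, -12.8, -2.2]
grip_width: 0.0535
```

Run:
```python
from h import *
pun();tilt()
```

```text
clk 27.98 nose_x 46.3 lat(+left) 0.69 z 10.7 yawerr -0.13 | Ffeed -12.8 Flat -0.5 Fz -2.2 grip 0.0535 [-2.48  0.04 -0.06]
pitch nose-up deg -0.57  roll 0.02
```

The TCP stopped at y = 74.6 while the commands went on and the force rose from 9.2 to 12.8 N. That is the stop, at about 46 mm, with a push of about 4 N. I'll lower the tail onto the bed, seat with 1 mm more, and check.

>>> {"method": "drive_tool", "body": {
  "motion": [
    [[0.4,0.5,0],0],
    [[0.4,0.5,0],0],
    [[0,0,0],0]
  ]
}}

```text
clock: 28.35
eef_pos: [0.5244, 0.0746, 0.0102]
orientation: [0.059, 1.57, -0.076]
ft_force: [-0.7, -14.1, 0.5]
grip_width: 0.0532
```

Run:
```python
from h import *
pun();tilt();prof()
f,w=grab("wrist"); im=f["image"].astype(float)
c=im[:,320,1]; k=[v for v in range(2,200) if c[v]-c[v-2]>40]; print("linen edge",k[:3],plane(f,[(320,k[0])],.0475) if k else None)
```

```text
clk 28.35 nose_x 46.3 lat(+left) 0.72 z 10.2 yawerr -0.16 | Ffeed -14.1 Flat -0.5 Fz 0.5 grip 0.0532 [-2.7   0.2  -0.02]
pitch nose-up deg -0.63  roll 0.02
top z(corr) [(-30, np.float64(48.6)), (30, np.float64(48.6)), (60, np.float64(48.6)), (90, np.float64(67.8)), (105, np.float64(nan))]
linen edge [71, 72, 107] [[533.02959232 164.78685967]]
  return np.nanmean(a, axis, out=out, keepdims=keepdims)
```

>>> {"method": "drive_tool", "body": {
  "motion": [
    [[0.2,-1,0],0],
    [[0,-1,0],0],
    [[0,-1,0],0],
    [[0,0,0],0]
  ]
}}

```text
clock: 28.95
eef_pos: [0.5244, 0.0747, 0.0102]
orientation: [0.062, 1.57, -0.073]
ft_force: [-0.5, -10.5, 0.7]
grip_width: 0.0533
```

>>> {"method": "drive_tool", "body": {
  "motion": [
    [[0,0,0],0],
    [[0,0,0],0],
    [[0,0,0],0]
  ],
  "fingers": 0.12
}}

```text
clock: 29.32
eef_pos: [0.5247, 0.0822, 0.0101]
orientation: [0.061, 1.57, -0.06]
ft_force: [-0.1, -0.3, -0.6]
grip_width: 0.0755
```

Run:
```python
from h import *
pun();tilt();prof()
f,w=grab("wrist"); im=f["image"].astype(float)
c=im[:,320,1]; k=[v for v in range(2,200) if c[v]-c[v-2]>40]; print("linen edge",k[:3],plane(f,[(320,k[-1])],.0475) if k else None)
```

```text
clk 29.32 nose_x 53.8 lat(+left) 1.02 z 10.1 yawerr 0.37 | Ffeed -0.3 Flat 0.1 Fz -0.6 grip 0.0755 [ 0.02  0.02 -0.01]
pitch nose-up deg 0.06  roll -0.02
top z(corr) [(-30, np.float64(48.6)), (30, np.float64(48.6)), (60, np.float64(48.3)), (90, np.float64(nan)), (105, np.float64(nan))]
linen edge [102, 103, 134] [[530.19333242 140.82071309]]
  return np.nanmean(a, axis, out=out, keepdims=keepdims)
```

The board stayed put on release: the linen edge is at y = 140.8, exactly as predicted. Raising the hand clear.

>>> {"method": "drive_tool", "body": {
  "motion": [
    [[-5,0,0],0],
    [[-15,0,0],0],
    [[-25,-5,0],0],
    [[-30,-15,0],0],
    [[-30,-25,0],0],
    [[-30,-25,0],0],
    [[-20,-20,0],0],
    [[0,0,0],0],
    [[0,0,0],0]
  ],
  "fingers": 0
}}

```text
clock: 30.55
eef_pos: [0.5173, -0.0073, 0.1648]
orientation: [0.061, 1.571, -0.06]
ft_force: [-0.4, -0.1, 0.5]
grip_width: 0.0856
```

Run:
```python
from h import *
p,s=pose(); print(p,s["ft_force"],s["clock"])
f,w=grab("wrist","w9.png"); im=f["image"].astype(float)
a=np.radians(85.22); u=np.array([np.cos(a),np.sin(a)]); nn=np.array([u[1],-u[0]])
hsv=cv2.cvtColor(f["image"],cv2.COLOR_BGR2HSV).astype(int)
t=w[...,:2]*1000-[531.6,152.]; al=t@u; la=t@nn
m=big((abs(la)<40)&(al<-5)&(al>-260)&((hsv[...,1]>110)|(hsv[...,2]>175))&(w[...,2]>.04)&(w[...,2]<.06))
v,uu=np.nonzero(m); print("board vis",rect(plane(f,np.c_[uu,v],.048)),"along",np.percentile(al[m],[.2,99.8]),"lat",np.percentile(la[m],[1,50,99]))
print([(k,np.nanmedian(w[m&(abs(al-k)<6)][:,2]*1000+.8).round(1)) for k in(-165,-140,-110,-80,-50,-30)])
g,w2=grab("top"); b=cv2.resize(g["image"][110:310,150:510],(800,444),interpolation=cv2.INTER_CUBIC)
o=np.zeros((600,800,3),np.uint8); o[:444]=b; o[300:,:400]=cv2.resize(f["image"],(400,300)); cv2.imwrite("pics/fin.png",o)
v,uu=np.mgrid[:480,:640]
for n,(x0,x1,y0,y1,h) in dict(cone=(325,370,125,175,.01),glass=(445,500,140,190,.01),tin=(250,292,122,165,.02)).items():
    mm=(uu>x0)&(uu<x1)&(v>y0)&(v<y1)&(w2[...,2]>h); print(n,w2[mm].mean(0))
```

```text
[517.29143047  -7.29717716 164.81569482  -4.41498932] [-0.42729515 -0.05278869  0.52175617] 30.55
board vis (array([524.2,  64.6]), array([ 55.3, 165. ]), np.float32(85.51)) along [-169.74798981   -5.30481733] lat [-27.20278008   0.03327763  27.00948587]
[(-165, np.float64(48.2)), (-140, np.float64(48.6)), (-110, np.float64(48.6)), (-80, np.float64(48.6)), (-50, np.float64(48.6)), (-30, np.float64(48.7))]
cone [0.53864167 0.00220252 0.50406299]
glass [ 0.71164256 -0.25751585  0.06140016]
tin [0.72157355 0.15931553 0.03324795]
```

View pics/fin.png

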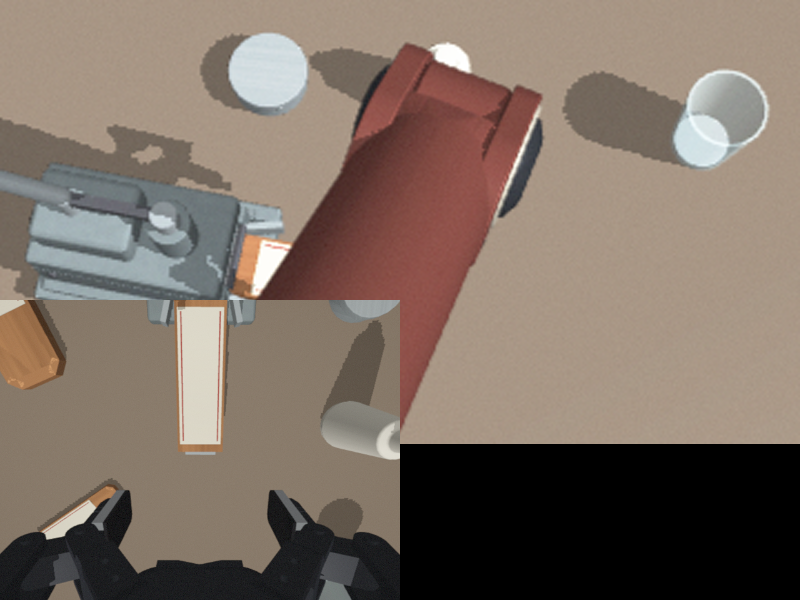

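The tin and glass haven't moved and the cone stands. The board lies flat at 48.6 mm along its length, centred (lateral 0.0), with its tail just inside the tongue's end. A quick check of squareness from the red lines before I hand in.

Run:
```python
from h import *
f,w=grab("wrist"); im=f["image"].astype(float); A=[]
for rng in((285,322),(328,365)):
    pts=[]
    for v in range(25,225):
        c=im[v,rng[0]:rng[1]]; red=np.clip(c[:,2]-c[:,1]-25,0,None)
        red=red*(np.arange(len(red))>2)
        k=[i for i in range(4,len(red)-4) if red[i]>15 and c[max(0,i-4),1]>120 and c[min(len(red)-1,i+4),1]>120]
        if k: pts.append((rng[0]+np.average(k,weights=red[k]),v))
    q=plane(f,pts,.048); vx,vy,x0,y0=cv2.fitLine(q.astype(np.float32),cv2.DIST_HUBER,0,.01,.01).ravel(); print(len(pts),np.degrees(np.arctan2(vy,vx))%180,x0+(50-y0)*vx/vy)
# tail edge in metres: left vs right
d=im[...,2]-im[...,0]
e=[]
for u in range(292,350,2):
    col=d[228:250,u]; k=np.nonzero(col>45)[0]
    if len(k): e.append((u,228+k[-1]))
q=plane(f,e,.048); vx,vy,x0,y0=cv2.fitLine(q.astype(np.float32),cv2.DIST_HUBER,0,.01,.01).ravel(); print("tail dir+90",np.degrees(np.arctan2(vy,vx))+90, y0)
```

```text
200 85.53017 502.01892
200 85.502144 544.15906
tail dir+90 85.66152 -17.14948
```

```bash
python3 -c "
from bench import r
print(r.finish_job())"
```

```text
the job is handed in; nothing more can be done
None
```

I loaded the middle-sized swatch board into the punch, cropped end first, and brought it up gently to the back stop. I then released it, moved the arm clear and handed the job in, with the clock at about 31 s of the 48 s allowed.

**What went wrong on the way**
- **First grasp missed:** the fingertips sit about 22 to 32 mm behind the reported tool point, not 17 mm ahead as stated. The first grasp closed above the board without moving it. I went by the cameras after that.
- **First feed stopped:** the guard flap dragged the board's nose up and the feed force reached about 20 N. I backed out, laid the board flat, regripped it firmer and deeper, and it passed the guard with a peak reading of about 15 N.

**Last checks**
- **Stop:** the board stopped moving at about 46 mm past the mouth and the feed force rose from about 9 N to 14 N. That is roughly 5 N on the stop. After release the linen edge was within about half a millimetre of where it should be.
- **Flat:** the board's top reads 48.2 to 48.7 mm above the table along its visible length, so it lies flat on the bed.
- **Square and centred:** it is centred on the bed to within measurement. Its angle reads 85.5° against 85.2 to 85.5° for the bed, which is within camera error.
- **Bystanders:** the tin and glass are where they were. The cone is standing, but the arm blocked the top camera, so I only checked it by eye.

**Checks that disagreed or were not made**
- **Stop depth:** judged from the board's tail, the stop is nearer 50 mm than 46 mm. Both figures are within the possible range, and they rest on an estimated mouth position.
- **Guard:** I could not see the flap resting on the board. I infer it from the 8 to 9 N of steady drag.

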